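# Close up the battery modules and hold the link bar over their studs

## Task

On the e-bike service bench, slide the loose blue battery module along its open case until it sits flush against the black module bolted in there. Then take the copper link bar by its orange grip, lift it over the row of parts bins without touching them, and hold it still about a centimetre above the tops of the two brass studs, level, with one hole centred over each stud. The pack is live: the bar must never touch the modules, studs or case, and you finish while holding it there, without putting it down or letting go; leave the other things on the bench where they are.

Things in the scene. Friction and masses are not known exactly. Their poses are not given: they have to be found in the camera images.
- case: Grey open battery case, fixed, 77 (x) x 214 (y) mm. Origin: centre of its underside; y along its length, z up. Floor 6 mm thick; walls all round 7 mm thick, 14 mm high; inside 63 (x) x 200 (y) mm. Bolted in at its +y end: a fixed black module, size as the blue one, centred at y = +65 mm, its face to the blue one at y = +30 mm.
- module: Loose blue module, 60 (x) x 70 (y) x 70 (z) mm, about 0.5 kg, brass stud (8 mm wide, 12 mm high) mid top. Origin: centre of its underside. Stands on the case floor (1.5 mm play each side), its y along the case's y, 20 to 45 mm short of the black one; flush: its origin at y = -5 mm in the case. Slides with a few newtons; grip it across the 60 mm or push from behind.
- module_face (a point): Middle of the blue module's face that looks to the black module: 35 mm along +y and 35 mm above the module's origin.
- module_stud (a point): Top of the blue module's brass stud: 82 mm above the module's origin.
- fixed_stud (a point): Top of the black module's brass stud, 88 mm above the bench, at y = +65 mm in the case's frame.
- hover_mid (a point): Point in the case's frame at x = 0, y = +30 mm, z = 88 mm: midway between the two stud tops once the modules are flush (studs then 70 mm apart along the case's y).
- bridge: Copper link bar: plate 36 (x) x 120 (y) x 5 (z) mm flat on the bench, two 20 mm holes at y = -35 and +35 mm. Origin: centre of its underside. In its middle an orange ribbed grip 12 mm thick (x), 40 mm long (y), from 5 to 45 mm above the underside; grip it across the 12 mm. About 0.2 kg, balanced; the same either way round.
- bins: Row of three open parts bins (red, blue, yellow), fixed to the bench between the link bar and the battery case: 330 (x) x 90 (y) x 100 (z) mm high. Origin: centre of its underside; its long side is x.
- fuse: Bystander: small grey fuse holder with a glass fuse and brass clips, 44 x 26 x 24 mm, on the bench near the link bar. Leave it.
- spray: Bystander: spray can, 54 mm diameter, 170 mm high, with a red label. Leave it.
- oil: Bystander: white bottle with a blue cap, 60 mm diameter, 160 mm high. Leave it.
- driver: Bystander: red screwdriver lying at the far edge. Leave it.
- spanner: Bystander: steel spanner lying at the far edge. Leave it.
- grease: Bystander: white grease jar with a green lid, 70 mm diameter, 60 mm high. Leave it.
There are look-alikes about, which are no part of the job. Of the things shaped like the bridge, the copper one is meant.

How it is judged:
By the outcome, as a careful person would: the job done as asked, in the order asked, and still so for the second after the job is handed in, while the arm keeps its last pose, push and grip.
It also fails if it takes over 61 s, if anything falls off the work surface, if the arm or the gripper's body presses on something with over 40 N, if the wrist force passes 120 N, or if a joint passes its speed limit or range.

## Robot

A 6-joint arm with a two-finger parallel gripper is mounted at the origin on the work surface. World frame = base frame: x ahead of the robot, y to its left, z up, the work surface at z = 0. Lengths are in mm, angles in degrees, forces in N, time in s.
With the tool pointing down it reaches from about 300 to 850 mm from the base axis. Payload 4.2 kg.
Tool frame: the origin (TCP) lies at the very end of the fingers, on their centre line; the grasp point (between the pads) lies 19 mm behind it; z points along the fingers, y is the line along which they close (so a half turn about z gives the same grasp; the last joint's range is limited). The gripper opens to 91 mm and grips with 3 to 60 N. Pads are 32 mm wide; open, the fingers measure 118 mm over their backs; the gripper's body (76 mm by 178 mm) begins 60 mm behind the grasp point.
Start: joints at [65.317, 18.312, 89.639, -0, 72.044, -1.146], TCP at [229.626, 527.176, 213.976] pointing down, gripper open.
Joint ranges: [-177.97, 177.97], [-48.28, 115.42], [12.27, 149.76], [-77.06, 257.06], [2.81, 150.46], [-146.56, 146.56]. Speed limits (degrees/s): [147.25, 147.25, 180, 180, 180, 180].

## Interface

Orientations are given as [roll, pitch, yaw] about the fixed x, y, z axes, in that order (R = Rz(yaw) Ry(pitch) Rx(roll)).
In Python, from workcell import env, grab_frame gives the robot as it stands. The module is installed in compiled form; this text tells all that it offers.
- The arm moves only by the tool move_arm, never from a script. Its argument "plan" is a list of rows, each an object of numbers: "tx", "ty", "tz": the shift along the tool's x, y, z in cm; "wx", "wy", "wz": the turn, a rotation vector about the tool's x, y, z in rad. In form: [{"tx": .., "ty": .., "tz": .., "wx": .., "wy": .., "wz": ..}, ...]. A call has 1 to 12 rows; each row shifts and turns the commanded pose from where the row before left it, along the tool's axes as they then stand; what a row does not reach is not made up. A row lasts 1/12 s, in which the tool goes at most 41.7 mm and 7.16 degrees, less where a joint would pass 70% of its speed; a pose out of reach is approached as far as the arm can. A call is refused whole if a number of a shift passes 4.17 or a number of a turn 0.125, either way. A call with a gripper value outside its range is refused whole. "gripper" is the finger opening in cm, from 0 to 9.12, set as the call begins (left out, the last holds). The fingers move at their own pace and stop on an object; "force" is the grip in N (left out, the last holds). Time passes only in rows, so rows that do not move let the fingers close. It gives the time, the measured TCP pose, the force, the opening and the grip force at its end, in the units of the state.
- env.state(): the state, without advancing time (a new reading comes with each control period).
- grab_frame(name): name is "side" or "top"; returns a dict with "color" (384x512x3 uint8, red, green, blue), "vfov" (degrees; the focal length in pixels is half the picture's height over the tangent of half this angle, whatever the lens; pixels are square), "cx", "cy" (the principal point, pixels), "k1" (the pictures are not rectified: a ray, as slopes to the right and down, at radius r is drawn at 1 + k1 r^2 times it, then the intrinsics apply), "view" (4x4, takes a point from world to camera coordinates). Camera axes: x right, y up, looking along -z (the intrinsics and any distortion apply to the point x, -y, -z); pixel columns grow to the right and rows downward; lengths in mm; the calibration is good to about 2 mm. A picture is of the moment at which its call begins. There is no depth.
- env.job_done(): hands the job in; it is judged then, once.
The state is a dict: "time_s": time; "qpos": joint angles; "qvel": joint speeds; "effort": joint torques, N m; "ee_pos": TCP position; "ee_rot": TCP orientation; "force": force on the tool from outside, world axes, zero at the start; "torque": the same for the moment, N m; "gripper_width": finger opening in mm; "gripper_force": force on a finger pad.
Only numpy, scipy, OpenCV 4.12 (cv2) and the standard library are available. Lean on these libraries where they do the work, as an engineer would, in place of code of your own. Each camera call takes 0.05 s, during which the arm holds its last target. There are 200 camera calls.

## Working session

There is one attempt and no reset: what is moved stays moved. The work goes in short steps, Python scripts to look and compute and a tool call to move; the robot and the scene stay as the last step left them, time stands still between calls to the robot, and variables do not carry over. Pictures are saved under pics/ and viewed, at most 10 in all, crops included, and the job is handed in when it is done.

Besides the shell and the picture viewer there is one more tool, called in YAML: its name, and indented under it one key for each argument. move_arm: Moves the arm, as the interface text tells. Its arguments: {"type":"object","properties":{"plan":{"type":"array","items":{"type":"object","properties":{"tx":{"type":"number"},"ty":{"type":"number"},"tz":{"type":"number"},"wx":{"type":"number"},"wy":{"type":"number"},"wz":{"type":"number"}}}},"gripper":{"type":"number"},"force":{"type":"number"}},"required":["plan"]}

```bash
mkdir -p pics; python3 - <<'E'
from workcell import env, grab_frame
import cv2, numpy as np
s=env.state(); print(s['time_s'],s['ee_pos'],s['ee_rot'],s['gripper_width'])
for n in('top','side'):
    f=grab_frame(n); cv2.imwrite(f'pics/{n}0.png',f['color'][:,:,::-1])
    print(n,f['vfov'],f['cx'],f['cy'],f['k1']); print(np.round(f['view'],3))
E
```

```text
0.0 [229.39368428 526.68860417 213.12540946] [-1.79897509e+02 -2.87534981e-03  1.56461435e+02] 91.05118954025494
top 44.96650742292742 252.24681056169234 187.36072074345435 -0.06280937560643696
[[ 3.000000e-02 -9.990000e-01  1.100000e-02  8.850000e-01]
 [ 9.920000e-01  3.100000e-02  1.230000e-01 -5.348190e+02]
 [-1.230000e-01  7.000000e-03  9.920000e-01 -1.414739e+03]
 [ 0.000000e+00  0.000000e+00  0.000000e+00  1.000000e+00]]
side 42.25861383429389 249.77224189210602 193.38089533940786 -0.017377357450655675
[[ 9.550000e-01 -2.940000e-01 -2.500000e-02 -5.043030e+02]
 [ 1.900000e-01  5.460000e-01  8.160000e-01 -1.878490e+02]
 [-2.260000e-01 -7.850000e-01  5.770000e-01 -1.344584e+03]
 [ 0.000000e+00  0.000000e+00  0.000000e+00  1.000000e+00]]
```

View pics/top0.png

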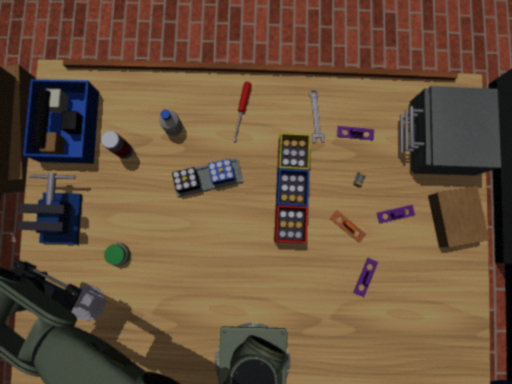

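View pics/side0.png

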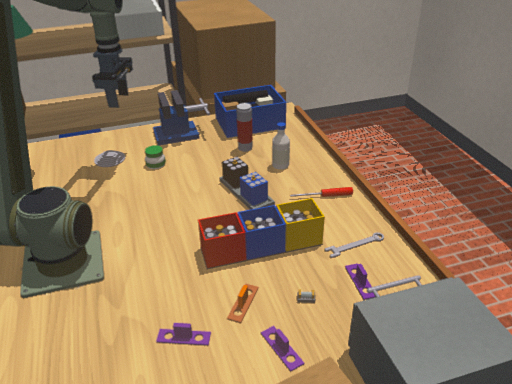

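The top view has the case at about (207,176), with the black module on the left (+y) and the blue one at (222,172). The copper bar is at (348,226), the bins run from (292,150) to (292,225), and the fuse is at (360,180). I'll zoom in next.

```bash
cat > h.py <<'E'
import numpy as np, cv2
from workcell import env, grab_frame
def K(f):
    F=192/np.tan(np.radians(f['vfov']/2)); return np.array([[F,0,f['cx']],[0,F,f['cy']],[0,0,1]]), np.array([f['k1'],0,0,0,0.])
D=np.diag([1,-1,-1.])
def ray(f,px):
    k,d=K(f); u=cv2.undistortPointsIter(np.array(px,float).reshape(-1,1,2),k,d,None,None,(3,50,1e-9)).reshape(-1,2)
    R=f['view'][:3,:3]; o=-R.T@f['view'][:3,3]
    return o,(np.c_[u,np.ones(len(u))]@D)@R
def plane(f,px,z):
    o,d=ray(f,px); return o+d*((z-o[2])/d[:,2])[:,None]
def proj(f,P):
    k,d=K(f); V=f['view']; c=(np.array(P,float).reshape(-1,3)@V[:3,:3].T+V[:3,3])@D
    return cv2.projectPoints(c,np.zeros(3),np.zeros(3),k,d)[0].reshape(-1,2)
def tri(fs,pxs):
    A=np.zeros((3,3));b=np.zeros(3)
    for f,p in zip(fs,pxs):
        o,d=ray(f,[p]); d=d[0]/np.linalg.norm(d[0]); M=np.eye(3)-np.outer(d,d); A+=M;b+=M@o
    return np.linalg.solve(A,b)
def crop(f,x,y,w,h,s,name):
    cv2.imwrite(name,cv2.resize(f['color'][y:y+h,x:x+w,::-1],None,fx=s,fy=s,interpolation=cv2.INTER_CUBIC))
E
python3 - <<'E'
from h import *
t=grab_frame('top'); s=grab_frame('side')
a=cv2.resize(t['color'][150:206,162:252],None,fx=8,fy=8,interpolation=cv2.INTER_CUBIC)[:, :720]
cv2.imwrite('pics/t1.png',a[:,:,::-1])
crop(s,205,145,80,72,8,'pics/s1.png')
# copper mask
for n,f in(('top',t),('side',s)):
    hsv=cv2.cvtColor(f['color'],cv2.COLOR_RGB2HSV)
    x,y,w,h=(325,205,45,42) if n=='top' else (222,278,42,48)
    c=hsv[y:y+h,x:x+w]; print(n, c[h//2,::4].tolist(), f['color'].shape)
    crop(f,x,y,w,h,12,f'pics/{n}bar.png')
p=cv2.imread('pics/topbar.png');q=cv2.imread('pics/sidebar.png')
H=max(p.shape[0],q.shape[0]); p,q=[cv2.copyMakeBorder(i,0,H-i.shape[0],0,0,0) for i in(p,q)]
cv2.imwrite('pics/bars.png',cv2.resize(np.hstack([p,q]),None,fx=.75,fy=.75))
E
```

```text
top [[18, 120, 151], [18, 119, 152], [18, 119, 150], [17, 123, 145], [9, 173, 127], [9, 173, 65], [11, 209, 121], [11, 203, 141], [15, 137, 138], [19, 118, 149], [17, 121, 146], [17, 122, 151]] (384, 512, 3)
side [[19, 121, 226], [19, 121, 229], [17, 122, 215], [19, 125, 226], [13, 182, 140], [14, 177, 108], [11, 159, 185], [11, 166, 163], [18, 122, 218], [19, 124, 216], [18, 123, 220]] (384, 512, 3)
```

View pics/t1.png

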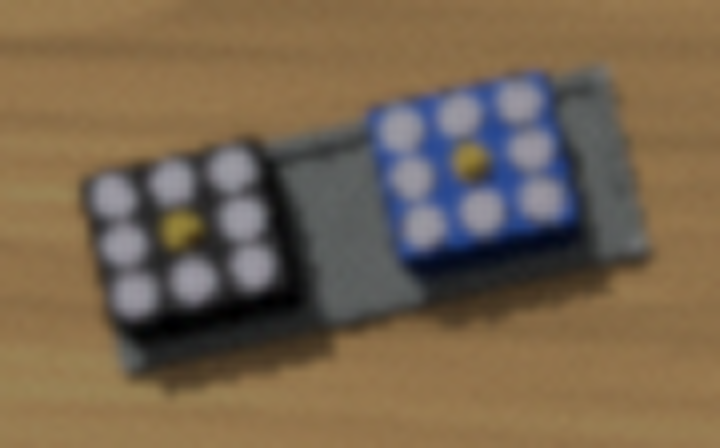

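View pics/s1.png

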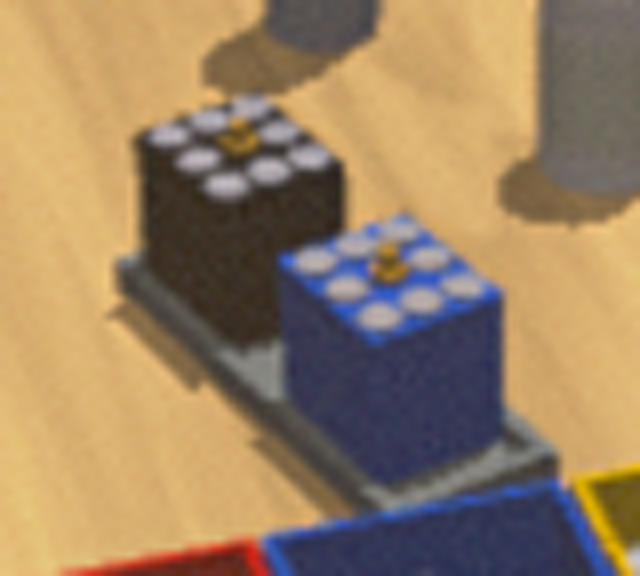

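View pics/bars.png

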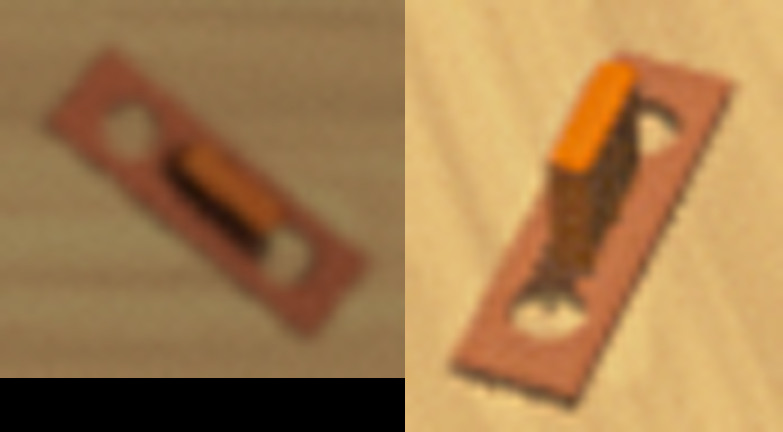

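The crops are clear. In t1 the blue grid is centred near (471,163) and the black one near (183,231), each with 8 cells around a stud. In bars.png the copper plate's outline and orange grip are plain, with the grip inside the plate's outline in the top view. Next I'll measure positions.

```bash
cat >> h.py <<'E'
def cells(f,x,y,w,h):
    im=cv2.resize(f['color'][y:y+h,x:x+w],None,fx=8,fy=8,interpolation=cv2.INTER_CUBIC)
    hsv=cv2.cvtColor(im,cv2.COLOR_RGB2HSV)
    b=im.astype(int); v=b.min(2); 
    m=((hsv[...,1]<75)&(v>0.72*np.percentile(v,99.5))).astype(np.uint8)
    n,_,st,c=cv2.connectedComponentsWithStats(m)
    k=[i for i in range(1,n) if 500<st[i,4]<4000]
    return (c[k]+.5)/8-.5+[x,y], st[k,4]
def bar(f,x,y,w,h):
    im=cv2.resize(f['color'][y:y+h,x:x+w],None,fx=8,fy=8,interpolation=cv2.INTER_CUBIC)
    hsv=cv2.cvtColor(im,cv2.COLOR_RGB2HSV)
    m=((hsv[...,0]<14)&(hsv[...,1]>135)).astype(np.uint8)
    cs,_=cv2.findContours(m,0,2); c=max(cs,key=cv2.contourArea)
    return (cv2.boxPoints(cv2.minAreaRect(c))+.5)/8-.5+[x,y], (c.reshape(-1,2)+.5)/8-.5+[x,y]
E
python3 - <<'E'
from h import *
np.set_printoptions(precision=1,suppress=True)
t=grab_frame('top'); s=grab_frame('side')
for nm,f,rois in(('top',t,{'blue':(207,158,29,30),'black':(171,166,28,30)}),('side',s,{'blue':(239,171,30,20),'black':(220,156,30,16)})):
    for k,r in rois.items():
        c,a=cells(f,*r); P=plane(f,c,76); 
        print(nm,k,len(c),a,'mean',P.mean(0)); print(P[:,:2].tolist() if 0 else np.round(P[:,:2]).tolist())
b,c=bar(t,325,205,45,42); P=plane(t,b,5); print('bar top',P[:,:2],P.mean(0),np.linalg.norm(np.diff(P,axis=0),axis=1))
b,c=bar(s,222,278,42,48); 
Q=plane(s,c,5)[:,:2].astype(np.float32); print('bar side contour rect z5',cv2.minAreaRect(Q))
# orange grip top at z=45
for f,r in((t,(325,205,45,42)),(s,(222,278,42,48))):
    x,y,w,h=r; im=cv2.resize(f['color'][y:y+h,x:x+w],None,fx=8,fy=8,interpolation=cv2.INTER_CUBIC)
    hsv=cv2.cvtColor(im,cv2.COLOR_RGB2HSV); m=((hsv[...,1]>205)&(hsv[...,2]>.75*hsv[...,2].max())&(hsv[...,0]>9)).astype(np.uint8)
    cs,_=cv2.findContours(m,0,2); c=max(cs,key=cv2.contourArea)
    q=(c.reshape(-1,2)+.5)/8-.5+[x,y]; print('grip',cv2.minAreaRect(plane(f,q,45)[:,:2].astype(np.float32)))
# bins top rim: red/blue/yellow
hsv=cv2.cvtColor(t['color'],cv2.COLOR_RGB2HSV)[125:255,265:320]
m=((hsv[...,1]>170)).astype(np.uint8); cs,_=cv2.findContours(m,0,2)
c=np.vstack([c for c in cs if cv2.contourArea(c)>50]).reshape(-1,2)+[265,125.]
print('bins',cv2.boxPoints(cv2.minAreaRect(plane(t,c,100)[:,:2].astype(np.float32))))
E
```

```text
top blue 5 [1318 1340 1251 1259 1312] mean [583.1 102.4  76. ]
[[604.0, 98.0], [598.0, 121.0], [585.0, 93.0], [567.0, 89.0], [561.0, 111.0]]
top black 7 [1307 1271 1283 2569 1241 1217 1233] mean [550.6 227.5  76. ]
[[574.0, 206.0], [569.0, 229.0], [563.0, 251.0], [547.0, 200.0], [544.0, 246.0], [532.0, 219.0], [526.0, 241.0]]
side blue 2 [ 753 1728] mean [564.8  98.7  76. ]
[[557.0, 109.0], [572.0, 89.0]]
side black 7 [605 567 545 612 542 625 603] mean [543.8 221.2  76. ]
[[559.0, 249.0], [540.0, 245.0], [522.0, 239.0], [571.0, 204.0], [528.0, 217.0], [553.0, 200.0], [534.0, 195.0]]
bar top [[ 447.3 -228.5]
 [ 477.6 -252.7]
 [ 402.2 -348.6]
 [ 372.2 -324.1]] [ 424.8 -288.5    5. ] [ 38.8 122.   38.7]
bar side contour rect z5 ((419.6018981933594, -291.95751953125), (121.9239730834961, 38.402523040771484), 51.81910705566406)
grip ((424.7781677246094, -285.0835876464844), (14.309579849243164, 6.650242328643799), 62.29914474487305)
grip ((421.23101806640625, -292.4827880859375), (40.371795654296875, 11.109001159667969), 50.76633071899414)
bins [[ 366.2 -145.2]
 [ 691.2 -152.9]
 [ 693.4  -59.6]
 [ 368.4  -51.9]]
```

```bash
python3 - <<'E'
from h import *
np.set_printoptions(precision=1,suppress=True)
t=grab_frame('top'); s=grab_frame('side'); fs={'t':t,'s':s}
off={'t':(162,150),'s':(205,145)}
C={'t blue':[(402,129),(460,115),(520,102),(410,178),(533,150),(424,228),(483,213),(543,198)],
't black':[(113,195),(171,181),(232,167),(125,243),(243,218),(134,296),(193,282),(253,268)],
's blue':[(317,262),(358,244),(403,230),(347,289),(432,258),(380,318),(423,300),(466,287)],
's black':[(170,135),(211,120),(252,105),(198,160),(280,131),(228,185),(270,171),(312,157)]}
S={'t blue':(471,161),'t black':(181,230),'s blue':(390,256),'s black':(239,136)}
M={}
for k,v in C.items():
    f=fs[k[0]]; px=(np.array(v)+.5)/8-.5+off[k[0]]
    P=plane(f,px,77)[:,:2]; M[k]=P.mean(0)
    if k[0]=='t': e=(P[0]-P[2])+(P[5]-P[7]); e2=(P[0]-P[5])+(P[2]-P[7])
    else: e=(P[0]-P[5])+(P[2]-P[7]); e2=(P[2]-P[0])+(P[7]-P[5])
    print(k,M[k],np.linalg.norm(e)/4,np.linalg.norm(e2)/4,'yaw',np.degrees(np.arctan2(-e[0],e[1])),np.degrees(np.arctan2(e2[1],e2[0])))
for v in 'ts':
    d=M[v+' black']-M[v+' blue']; print(v,'centre dist',np.hypot(*d),'yaw',np.degrees(np.arctan2(-d[0],d[1])))
for n in('blue','black'):
    print(n,'tri stud-ish',tri([t,s],[(np.array(S[a+' '+n])+.5)/8-.5+off[a] for a in 'ts']))
    print(n,'tri cells',tri([t,s],[((np.mean(C[a+' '+n],0))+.5)/8-.5+off[a] for a in 'ts']))
E
```

```text
t blue [579.  115.2] 23.115508376862746 19.253760749284023 yaw 15.488111900060607 15.012145289396107
t black [549.9 223.7] 23.109460206516772 19.803426189577635 yaw 15.17346207447657 14.344502265912572
s blue [575.7 111.2] 23.2206504418184 19.40529079119844 yaw 13.723040642222855 14.75679111236538
s black [546.4 219.8] 23.45937156961006 19.430407778379593 yaw 14.658215428177083 15.221053513760882
t centre dist 112.2921459709939 yaw 15.026488267644075
s centre dist 112.4669039618923 yaw 15.090730858031584
blue tri stud-ish [578.1 115.5  81.9]
blue tri cells [578.3 115.6  73.8]
black tri stud-ish [548.7 224.5  78.5]
black tri cells [548.9 224.3  74. ]
```

move_arm:
  plan:
    - {"wz": 0.1123}
    - {"wz": 0.1123}
    - {"wz": 0.1123}
    - {"wz": 0.1123}
    - {"wz": 0.1123}
    - {"wz": 0.1123}
    - {"wz": 0.1123}
    - {"wz": 0.1123}
    - {"tx": -3.3, "ty": 1.55}
    - {"tx": -3.3, "ty": 1.55}
    - {"tx": -3.3, "ty": 1.55}
    - {"tx": -3.3, "ty": 1.55}
  gripper: 9.1
  force: 15

```text
schema error: expected keys tx, ty, tz, wx, wy, wz
```

move_arm:
  plan:
    - {"tx": -3.3, "ty": 1.55}
    - {"tx": -3.3, "ty": 1.55}
    - {"tx": -3.3, "ty": 1.55}
    - {"tx": -3.3, "ty": 1.55}
    - {"tx": -3.3, "ty": 1.55}
    - {"tx": -3.3, "ty": 1.55}
    - {"tx": -3.3, "ty": 1.55}
    - {"tx": -3.3, "ty": 1.55}
    - {"tx": -3.3, "ty": 1.55}
    - {"tx": -3.3, "ty": 1.55}
    - {}
    - {}

```text
schema error: expected keys tx, ty, tz, wx, wy, wz
```

move_arm:
  plan:
    - {"tx": 0, "ty": 0, "tz": 0, "wx": 0, "wy": 0, "wz": 0.1123}
    - {"tx": 0, "ty": 0, "tz": 0, "wx": 0, "wy": 0, "wz": 0.1123}
    - {"tx": 0, "ty": 0, "tz": 0, "wx": 0, "wy": 0, "wz": 0.1123}
    - {"tx": 0, "ty": 0, "tz": 0, "wx": 0, "wy": 0, "wz": 0.1123}
    - {"tx": 0, "ty": 0, "tz": 0, "wx": 0, "wy": 0, "wz": 0.1123}
    - {"tx": 0, "ty": 0, "tz": 0, "wx": 0, "wy": 0, "wz": 0.1123}
    - {"tx": 0, "ty": 0, "tz": 0, "wx": 0, "wy": 0, "wz": 0.1123}
    - {"tx": 0, "ty": 0, "tz": 0, "wx": 0, "wy": 0, "wz": 0.1123}
    - {"tx": -3.3, "ty": 1.55, "tz": 0, "wx": 0, "wy": 0, "wz": 0}
    - {"tx": -3.3, "ty": 1.55, "tz": 0, "wx": 0, "wy": 0, "wz": 0}
    - {"tx": -3.3, "ty": 1.55, "tz": 0, "wx": 0, "wy": 0, "wz": 0}
    - {"tx": -3.3, "ty": 1.55, "tz": 0, "wx": 0, "wy": 0, "wz": 0}
  gripper: 9.1
  force: 15

```text
time_s: 1.4
ee_pos: [324.3, 414.5, 214.0]
ee_rot: [180.0, -0.0, 105.0]
force: [0.7, -0.1, -0.0]
gripper_width: 91.3
gripper_force: 0.0
```

move_arm:
  plan:
    - {"tx": -3.3, "ty": 1.55, "tz": 0, "wx": 0, "wy": 0, "wz": 0}
    - {"tx": -3.3, "ty": 1.55, "tz": 0, "wx": 0, "wy": 0, "wz": 0}
    - {"tx": -3.3, "ty": 1.55, "tz": 0, "wx": 0, "wy": 0, "wz": 0}
    - {"tx": -3.3, "ty": 1.55, "tz": 0, "wx": 0, "wy": 0, "wz": 0}
    - {"tx": -3.3, "ty": 1.55, "tz": 0, "wx": 0, "wy": 0, "wz": 0}
    - {"tx": -3.3, "ty": 1.55, "tz": 0, "wx": 0, "wy": 0, "wz": 0}
    - {"tx": -3.3, "ty": 1.55, "tz": 0, "wx": 0, "wy": 0, "wz": 0}
    - {"tx": -3.3, "ty": 1.55, "tz": 0, "wx": 0, "wy": 0, "wz": 0}
    - {"tx": -3.3, "ty": 1.55, "tz": 0, "wx": 0, "wy": 0, "wz": 0}
    - {"tx": -3.3, "ty": 1.55, "tz": 0, "wx": 0, "wy": 0, "wz": 0}
    - {"tx": 0, "ty": 0, "tz": 0, "wx": 0, "wy": 0, "wz": 0}
    - {"tx": 0, "ty": 0, "tz": 0, "wx": 0, "wy": 0, "wz": 0}

```text
time_s: 2.4
ee_pos: [559.5, 135.6, 213.6]
ee_rot: [-180.0, -0.0, 104.8]
force: [-0.9, -0.6, 0.2]
gripper_width: 90.9
gripper_force: 0.0
```

move_arm:
  plan:
    - {"tx": -1.3, "ty": 0.57, "tz": 2, "wx": 0, "wy": 0, "wz": 0}
    - {"tx": -1.3, "ty": 0.57, "tz": 3, "wx": 0, "wy": 0, "wz": 0}
    - {"tx": 0, "ty": 0, "tz": 3, "wx": 0, "wy": 0, "wz": 0}
    - {"tx": 0, "ty": 0, "tz": 3, "wx": 0, "wy": 0, "wz": 0}
    - {"tx": 0, "ty": 0, "tz": 0, "wx": 0, "wy": 0, "wz": 0}
    - {"tx": 0, "ty": 0, "tz": 0, "wx": 0, "wy": 0, "wz": 0}

```text
time_s: 2.9
ee_pos: [575.0, 115.7, 103.2]
ee_rot: [-179.8, -0.0, 105.1]
force: [-0.1, -0.6, 0.5]
gripper_width: 91.0
gripper_force: 0.0
```

```bash
python3 - <<'E'
from h import *
t=grab_frame('top'); s=grab_frame('side')
crop(s,195,115,100,90,8,'/tmp/a.png')
crop(t,162,135,100,75,8,'/tmp/b.png')
a=cv2.resize(cv2.imread('/tmp/a.png'),(400,360));b=cv2.resize(cv2.imread('/tmp/b.png'),(400,300))
cv2.imwrite('pics/c1.png',np.hstack([a,cv2.copyMakeBorder(b,0,60,0,0,0)]))
e=env.state();print(e['ee_pos'],proj(t,e['ee_pos']),proj(s,e['ee_pos']))
E
```

```text
[577.43528424 115.9069581  105.97348478] [[219.74801219 169.02830996]] [[253.28201126 169.83139076]]
```

View pics/c1.png

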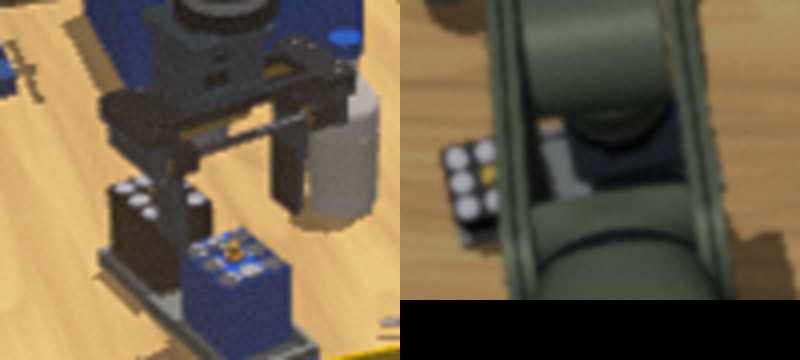

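The side view shows the open fingers straddling the blue module, with tips near (239,177) and (267,168) and clear of both modules. In the top view the arm covers the module. I'll descend and grip.

move_arm:
  plan:
    - {"tx": -0.2, "ty": 0, "tz": 1.5, "wx": 0, "wy": 0, "wz": 0}
    - {"tx": 0, "ty": 0, "tz": 1.5, "wx": 0, "wy": 0, "wz": 0}
    - {"tx": 0, "ty": 0, "tz": 1.5, "wx": 0, "wy": 0, "wz": 0}
    - {"tx": 0, "ty": 0, "tz": 1.5, "wx": 0, "wy": 0, "wz": 0}
    - {"tx": 0, "ty": 0, "tz": 1.4, "wx": 0, "wy": 0, "wz": 0}
    - {"tx": 0, "ty": 0, "tz": 0, "wx": 0, "wy": 0, "wz": 0}
    - {"tx": 0, "ty": 0, "tz": 0, "wx": 0, "wy": 0, "wz": 0}

```text
time_s: 3.58
ee_pos: [577.9, 113.5, 31.5]
ee_rot: [179.9, 0.0, 105.0]
force: [0.4, -0.1, 0.3]
gripper_width: 90.9
gripper_force: 0.0
```

move_arm:
  plan:
    - {"tx": 0, "ty": 0, "tz": 0, "wx": 0, "wy": 0, "wz": 0}
    - {"tx": 0, "ty": 0, "tz": 0, "wx": 0, "wy": 0, "wz": 0}
    - {"tx": 0, "ty": 0, "tz": 0, "wx": 0, "wy": 0, "wz": 0}
    - {"tx": 0, "ty": 0, "tz": 0, "wx": 0, "wy": 0, "wz": 0}
    - {"tx": 0, "ty": 0, "tz": 0, "wx": 0, "wy": 0, "wz": 0}
    - {"tx": 0, "ty": 0, "tz": 0, "wx": 0, "wy": 0, "wz": 0}
    - {"tx": 0, "ty": 0, "tz": 0, "wx": 0, "wy": 0, "wz": 0}
    - {"tx": 0, "ty": 0, "tz": 0, "wx": 0, "wy": 0, "wz": 0}
  gripper: 5.0
  force: 10

```text
time_s: 4.25
ee_pos: [577.9, 113.1, 30.6]
ee_rot: [179.9, 0.0, 105.0]
force: [2.4, 0.7, 3.7]
gripper_width: 59.8
gripper_force: 10.0
```

move_arm:
  plan:
    - {"tx": 0.5, "ty": 0, "tz": 0, "wx": 0, "wy": 0, "wz": 0}
    - {"tx": 0.5, "ty": 0, "tz": 0, "wx": 0, "wy": 0, "wz": 0}
    - {"tx": 0.5, "ty": 0, "tz": 0, "wx": 0, "wy": 0, "wz": 0}
    - {"tx": 0.5, "ty": 0, "tz": 0, "wx": 0, "wy": 0, "wz": 0}
    - {"tx": 0.5, "ty": 0, "tz": 0, "wx": 0, "wy": 0, "wz": 0}
    - {"tx": 0.5, "ty": 0, "tz": 0, "wx": 0, "wy": 0, "wz": 0}
    - {"tx": 0.5, "ty": 0, "tz": 0, "wx": 0, "wy": 0, "wz": 0}
    - {"tx": 0.3, "ty": 0, "tz": 0, "wx": 0, "wy": 0, "wz": 0}
    - {"tx": 0, "ty": 0, "tz": 0, "wx": 0, "wy": 0, "wz": 0}

```text
time_s: 5.0
ee_pos: [567.4, 149.1, 30.2]
ee_rot: [180.0, 0.1, 105.0]
force: [1.2, -3.4, 3.7]
gripper_width: 60.0
gripper_force: 10.0
```

move_arm:
  plan:
    - {"tx": 0.1, "ty": 0, "tz": 0, "wx": 0, "wy": 0, "wz": 0}
    - {"tx": 0.1, "ty": 0, "tz": 0, "wx": 0, "wy": 0, "wz": 0}
    - {"tx": 0.1, "ty": 0, "tz": 0, "wx": 0, "wy": 0, "wz": 0}
    - {"tx": 0, "ty": 0, "tz": 0, "wx": 0, "wy": 0, "wz": 0}

```text
time_s: 5.33
ee_pos: [566.8, 152.0, 30.2]
ee_rot: [180.0, 0.1, 105.0]
force: [2.1, -3.7, 3.1]
gripper_width: 59.9
gripper_force: 10.0
```

move_arm:
  plan:
    - {"tx": 0.1, "ty": 0, "tz": 0, "wx": 0, "wy": 0, "wz": 0}
    - {"tx": 0, "ty": 0, "tz": 0, "wx": 0, "wy": 0, "wz": 0}

```text
time_s: 5.5
ee_pos: [566.5, 153.0, 30.2]
ee_rot: [180.0, 0.0, 105.0]
force: [2.8, -3.9, 6.3]
gripper_width: 60.0
gripper_force: 10.0
```

move_arm:
  plan:
    - {"tx": 0.1, "ty": 0, "tz": 0, "wx": 0, "wy": 0, "wz": 0}
    - {"tx": 0, "ty": 0, "tz": 0, "wx": 0, "wy": 0, "wz": 0}

```text
time_s: 5.67
ee_pos: [566.3, 154.1, 30.2]
ee_rot: [180.0, 0.0, 105.0]
force: [2.2, -4.3, 3.2]
gripper_width: 59.8
gripper_force: 10.0
```

move_arm:
  plan:
    - {"tx": 0.1, "ty": 0, "tz": 0, "wx": 0, "wy": 0, "wz": 0}
    - {"tx": 0, "ty": 0, "tz": 0, "wx": 0, "wy": 0, "wz": 0}

```text
time_s: 5.83
ee_pos: [566.2, 154.2, 30.2]
ee_rot: [180.0, 0.1, 105.0]
force: [3.6, -7.2, 5.2]
gripper_width: 59.8
gripper_force: 10.0
```

move_arm:
  plan:
    - {"tx": 0.1, "ty": 0, "tz": 0, "wx": 0, "wy": 0, "wz": 0}
    - {"tx": 0, "ty": 0, "tz": 0, "wx": 0, "wy": 0, "wz": 0}

```text
time_s: 6.0
ee_pos: [566.2, 154.4, 30.1]
ee_rot: [180.0, 0.2, 105.0]
force: [4.2, -10.1, 4.8]
gripper_width: 60.3
gripper_force: 10.0
```

move_arm:
  plan:
    - {"tx": 0.1, "ty": 0, "tz": 0, "wx": 0, "wy": 0, "wz": 0}
    - {"tx": 0, "ty": 0, "tz": 0, "wx": 0, "wy": 0, "wz": 0}

```text
time_s: 6.17
ee_pos: [566.1, 154.8, 30.1]
ee_rot: [180.0, 0.2, 105.1]
force: [4.6, -11.9, 3.6]
gripper_width: 60.1
gripper_force: 10.0
```

move_arm:
  plan:
    - {"tx": 0, "ty": 0, "tz": 0, "wx": 0, "wy": 0, "wz": 0}
    - {"tx": 0, "ty": 0, "tz": 0, "wx": 0, "wy": 0, "wz": 0}
    - {"tx": 0, "ty": 0, "tz": 0, "wx": 0, "wy": 0, "wz": 0}
    - {"tx": 0, "ty": 0, "tz": 0, "wx": 0, "wy": 0, "wz": 0}
    - {"tx": 0, "ty": 0, "tz": 0, "wx": 0, "wy": 0, "wz": 0}
    - {"tx": 0, "ty": 0, "tz": 0, "wx": 0, "wy": 0, "wz": 0}
  gripper: 9.1

```text
time_s: 6.67
ee_pos: [564.7, 157.7, 29.7]
ee_rot: [-180.0, -0.0, 105.0]
force: [0.1, 0.2, 0.6]
gripper_width: 90.9
gripper_force: 0.0
```

move_arm:
  plan:
    - {"tx": 0, "ty": 0, "tz": -2, "wx": 0, "wy": 0, "wz": 0}
    - {"tx": 0, "ty": 0, "tz": -3, "wx": 0, "wy": 0, "wz": 0}
    - {"tx": 0, "ty": 0, "tz": -3, "wx": 0, "wy": 0, "wz": 0}
    - {"tx": 0, "ty": 0, "tz": -4, "wx": 0, "wy": 0, "wz": 0}
    - {"tx": 0, "ty": 0, "tz": -4, "wx": 0, "wy": 0, "wz": 0}
    - {"tx": -1, "ty": 0, "tz": -1, "wx": 0, "wy": 0, "wz": 0}
    - {"tx": -3, "ty": 0, "tz": 0, "wx": 0, "wy": 0, "wz": 0}
    - {"tx": -4, "ty": 0, "tz": 0, "wx": 0, "wy": 0, "wz": 0}
    - {"tx": -4, "ty": 0, "tz": 0, "wx": 0, "wy": 0, "wz": 0}
    - {"tx": -4, "ty": 0, "tz": 0, "wx": 0, "wy": 0, "wz": 0}
    - {"tx": -4, "ty": 0, "tz": 0, "wx": 0, "wy": 0, "wz": 0}
    - {"tx": -4, "ty": 0, "tz": 0, "wx": 0, "wy": 0, "wz": 0}

```text
time_s: 7.67
ee_pos: [627.1, -76.2, 199.6]
ee_rot: [-180.0, -0.0, 105.0]
force: [0.7, 0.3, 0.6]
gripper_width: 90.5
gripper_force: 0.0
```

move_arm:
  plan:
    - {"tx": 0, "ty": 0, "tz": 0, "wx": 0, "wy": 0, "wz": 0.116}
    - {"tx": 0, "ty": 0, "tz": 0, "wx": 0, "wy": 0, "wz": 0.116}
    - {"tx": 0, "ty": 0, "tz": 0, "wx": 0, "wy": 0, "wz": 0.116}
    - {"tx": 0, "ty": 0, "tz": 0, "wx": 0, "wy": 0, "wz": 0.116}
    - {"tx": 0, "ty": 0, "tz": 0, "wx": 0, "wy": 0, "wz": 0.116}
    - {"tx": 0, "ty": 0, "tz": 0, "wx": 0, "wy": 0, "wz": 0.116}
    - {"tx": 0, "ty": 0, "tz": 0, "wx": 0, "wy": 0, "wz": 0.116}
    - {"tx": 0, "ty": 0, "tz": 0, "wx": 0, "wy": 0, "wz": 0.116}
    - {"tx": -3.7, "ty": -0.36, "tz": 0, "wx": 0, "wy": 0, "wz": 0}
    - {"tx": -3.7, "ty": -0.36, "tz": 0, "wx": 0, "wy": 0, "wz": 0}
    - {"tx": -3.7, "ty": -0.36, "tz": 0, "wx": 0, "wy": 0, "wz": 0}
    - {"tx": -3.7, "ty": -0.36, "tz": 0, "wx": 0, "wy": 0, "wz": 0}

```text
time_s: 8.67
ee_pos: [523.0, -182.5, 199.4]
ee_rot: [-180.0, 0.0, 51.9]
force: [-0.6, -0.6, 0.2]
gripper_width: 90.9
gripper_force: 0.0
```

move_arm:
  plan:
    - {"tx": -3.7, "ty": -0.36, "tz": 0, "wx": 0, "wy": 0, "wz": 0}
    - {"tx": -3.7, "ty": -0.36, "tz": 0, "wx": 0, "wy": 0, "wz": 0}
    - {"tx": -3.7, "ty": -0.36, "tz": 0, "wx": 0, "wy": 0, "wz": 0}
    - {"tx": -3.7, "ty": -0.36, "tz": 0, "wx": 0, "wy": 0, "wz": 0}
    - {"tx": 0, "ty": 0, "tz": 0, "wx": 0, "wy": 0, "wz": 0}
    - {"tx": 0, "ty": 0, "tz": 0, "wx": 0, "wy": 0, "wz": 0}
    - {"tx": 0, "ty": 0, "tz": 0, "wx": 0, "wy": 0, "wz": 0}

```text
time_s: 9.25
ee_pos: [421.8, -289.1, 199.8]
ee_rot: [-180.0, -0.1, 51.8]
force: [0.3, -0.1, -0.6]
gripper_width: 91.0
gripper_force: 0.0
```

```bash
python3 - <<'E'
from h import *
t=grab_frame('top'); s=grab_frame('side')
print(env.state()['ee_pos'],env.state()['ee_rot'])
crop(t,162,150,70,56,8,'/tmp/a.png'); crop(s,205,140,80,80,7,'/tmp/b.png')
a=cv2.imread('/tmp/a.png');b=cv2.imread('/tmp/b.png')
a=cv2.resize(a,(400,320));b=cv2.resize(b,(400,400))
cv2.imwrite('pics/c2.png',np.hstack([cv2.copyMakeBorder(a,0,80,0,0,0),b]))
E
```

```text
[ 422.38838441 -288.50804703  199.77806075] [-1.79993965e+02 -3.34726628e-02  5.19018395e+01]
```

View pics/c2.png

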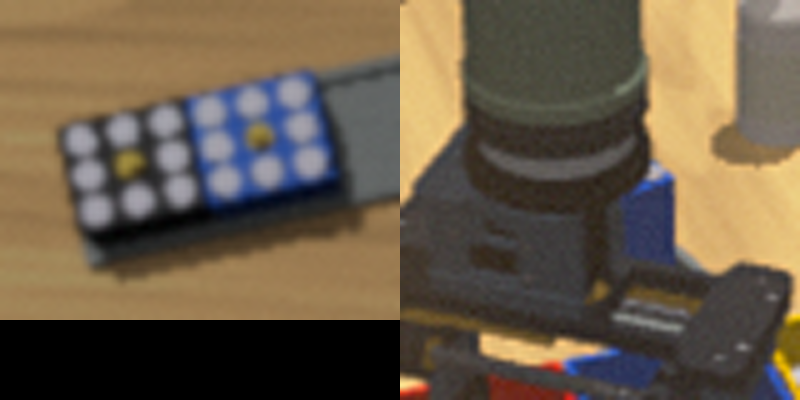

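The top view shows the two modules flush, with studs at crop (130,164) and (260,136). In the side view the arm blocks the case. Next I'll descend on the bar.

move_arm:
  plan:
    - {"tx": 0, "ty": 0, "tz": 3, "wx": 0, "wy": 0, "wz": 0}
    - {"tx": 0, "ty": 0, "tz": 3.5, "wx": 0, "wy": 0, "wz": 0}
    - {"tx": 0, "ty": 0, "tz": 3.5, "wx": 0, "wy": 0, "wz": 0}
    - {"tx": 0, "ty": 0, "tz": 3, "wx": 0, "wy": 0, "wz": 0}
    - {"tx": 0, "ty": 0, "tz": 2, "wx": 0, "wy": 0, "wz": 0}
    - {"tx": 0, "ty": 0, "tz": 1.5, "wx": 0, "wy": 0, "wz": 0}
    - {"tx": 0, "ty": 0, "tz": 1.5, "wx": 0, "wy": 0, "wz": 0}
    - {"tx": 0, "ty": 0, "tz": 0.6, "wx": 0, "wy": 0, "wz": 0}
    - {"tx": 0, "ty": 0, "tz": 0, "wx": 0, "wy": 0, "wz": 0}
    - {"tx": 0, "ty": 0, "tz": 0, "wx": 0, "wy": 0, "wz": 0}

```text
time_s: 10.18
ee_pos: [422.4, -288.9, 14.1]
ee_rot: [180.0, -0.0, 51.9]
force: [-0.8, 0.4, 0.1]
gripper_width: 91.4
gripper_force: 0.0
```

move_arm:
  plan:
    - {"tx": 0, "ty": 0, "tz": 0, "wx": 0, "wy": 0, "wz": 0}
    - {"tx": 0, "ty": 0, "tz": 0, "wx": 0, "wy": 0, "wz": 0}
    - {"tx": 0, "ty": 0, "tz": 0, "wx": 0, "wy": 0, "wz": 0}
    - {"tx": 0, "ty": 0, "tz": 0, "wx": 0, "wy": 0, "wz": 0}
    - {"tx": 0, "ty": 0, "tz": 0, "wx": 0, "wy": 0, "wz": 0}
    - {"tx": 0, "ty": 0, "tz": 0, "wx": 0, "wy": 0, "wz": 0}
    - {"tx": 0, "ty": 0, "tz": 0, "wx": 0, "wy": 0, "wz": 0}
    - {"tx": 0, "ty": 0, "tz": 0, "wx": 0, "wy": 0, "wz": 0}
    - {"tx": 0, "ty": 0, "tz": 0, "wx": 0, "wy": 0, "wz": 0}
    - {"tx": 0, "ty": 0, "tz": 0, "wx": 0, "wy": 0, "wz": 0}
    - {"tx": 0, "ty": 0, "tz": 0, "wx": 0, "wy": 0, "wz": 0}
    - {"tx": 0, "ty": 0, "tz": 0, "wx": 0, "wy": 0, "wz": 0}
  gripper: 0.8
  force: 25

```text
time_s: 11.18
ee_pos: [421.8, -289.5, 14.0]
ee_rot: [180.0, -0.0, 51.8]
force: [0.5, -1.4, -0.2]
gripper_width: 13.9
gripper_force: 0.5
```

move_arm:
  plan:
    - {"tx": 0, "ty": 0, "tz": 0, "wx": 0, "wy": 0, "wz": 0}
    - {"tx": 0, "ty": 0, "tz": 0, "wx": 0, "wy": 0, "wz": 0}
    - {"tx": 0, "ty": 0, "tz": 0, "wx": 0, "wy": 0, "wz": 0}
    - {"tx": 0, "ty": 0, "tz": 0, "wx": 0, "wy": 0, "wz": 0}

```text
time_s: 11.52
ee_pos: [421.8, -289.5, 14.0]
ee_rot: [180.0, -0.0, 51.8]
force: [1.3, -1.3, 1.7]
gripper_width: 11.9
gripper_force: 25.0
```

move_arm:
  plan:
    - {"tx": 0, "ty": 0, "tz": -0.5, "wx": 0, "wy": 0, "wz": 0}
    - {"tx": 0, "ty": 0, "tz": -1, "wx": 0, "wy": 0, "wz": 0}
    - {"tx": 0, "ty": 0, "tz": -1.5, "wx": 0, "wy": 0, "wz": 0}
    - {"tx": 0, "ty": 0, "tz": -2, "wx": 0, "wy": 0, "wz": 0}
    - {"tx": 0, "ty": 0, "tz": -2, "wx": 0, "wy": 0, "wz": 0}
    - {"tx": 0, "ty": 0, "tz": -2, "wx": 0, "wy": 0, "wz": 0}
    - {"tx": 0, "ty": 0, "tz": -2, "wx": 0, "wy": 0, "wz": 0}
    - {"tx": 0, "ty": 0, "tz": -2, "wx": 0, "wy": 0, "wz": 0}
    - {"tx": 0, "ty": 0, "tz": -2, "wx": 0, "wy": 0, "wz": 0}
    - {"tx": 0, "ty": 0, "tz": -2, "wx": 0, "wy": 0, "wz": 0}
    - {"tx": 0, "ty": 0, "tz": -1, "wx": 0, "wy": 0, "wz": 0}
    - {"tx": 0, "ty": 0, "tz": 0, "wx": 0, "wy": 0, "wz": 0}

```text
time_s: 12.52
ee_pos: [422.4, -290.0, 196.6]
ee_rot: [179.7, -0.0, 51.8]
force: [0.0, -0.0, -1.6]
gripper_width: 11.9
gripper_force: 25.0
```

move_arm:
  plan:
    - {"tx": 0, "ty": 0, "tz": 0, "wx": 0, "wy": 0, "wz": -0.06}
    - {"tx": 0, "ty": 0, "tz": 0, "wx": 0, "wy": 0, "wz": -0.1}
    - {"tx": 0, "ty": 0, "tz": 0, "wx": 0, "wy": 0, "wz": -0.1}
    - {"tx": 0, "ty": 0, "tz": 0, "wx": 0, "wy": 0, "wz": -0.1}
    - {"tx": 0, "ty": 0, "tz": 0, "wx": 0, "wy": 0, "wz": -0.1}
    - {"tx": 0, "ty": 0, "tz": 0, "wx": 0, "wy": 0, "wz": -0.1}
    - {"tx": 0, "ty": 0, "tz": 0, "wx": 0, "wy": 0, "wz": -0.1}
    - {"tx": 0, "ty": 0, "tz": 0, "wx": 0, "wy": 0, "wz": -0.1}
    - {"tx": 0, "ty": 0, "tz": 0, "wx": 0, "wy": 0, "wz": -0.1}
    - {"tx": 0, "ty": 0, "tz": 0, "wx": 0, "wy": 0, "wz": -0.0685}
    - {"tx": 0.7, "ty": 0.4, "tz": 0, "wx": 0, "wy": 0, "wz": 0}
    - {"tx": 1.4, "ty": 0.8, "tz": 0, "wx": 0, "wy": 0, "wz": 0}

```text
time_s: 13.52
ee_pos: [427.0, -266.0, 192.7]
ee_rot: [-179.9, -0.1, 104.8]
force: [1.0, -0.7, -1.7]
gripper_width: 11.9
gripper_force: 25.0
```

move_arm:
  plan:
    - {"tx": 2.5, "ty": 1.5, "tz": 0, "wx": 0, "wy": 0, "wz": 0}
    - {"tx": 2.5, "ty": 1.5, "tz": 0, "wx": 0, "wy": 0, "wz": 0}
    - {"tx": 2.5, "ty": 1.5, "tz": 0, "wx": 0, "wy": 0, "wz": 0}
    - {"tx": 2.5, "ty": 1.5, "tz": 0, "wx": 0, "wy": 0, "wz": 0}
    - {"tx": 2.5, "ty": 1.5, "tz": 0, "wx": 0, "wy": 0, "wz": 0}
    - {"tx": 2.5, "ty": 1.5, "tz": 0, "wx": 0, "wy": 0, "wz": 0}
    - {"tx": 2.5, "ty": 1.5, "tz": 0, "wx": 0, "wy": 0, "wz": 0}
    - {"tx": 2.5, "ty": 1.5, "tz": 0, "wx": 0, "wy": 0, "wz": 0}
    - {"tx": 2.5, "ty": 1.5, "tz": 0, "wx": 0, "wy": 0, "wz": 0}
    - {"tx": 2.5, "ty": 1.5, "tz": 0, "wx": 0, "wy": 0, "wz": 0}
    - {"tx": 2.5, "ty": 1.5, "tz": 0, "wx": 0, "wy": 0, "wz": 0}
    - {"tx": 2.5, "ty": 1.5, "tz": 0, "wx": 0, "wy": 0, "wz": 0}

```text
time_s: 14.52
ee_pos: [522.9, 72.4, 193.0]
ee_rot: [-179.9, -0.0, 104.9]
force: [1.7, 0.4, -2.5]
gripper_width: 11.6
gripper_force: 25.0
```

move_arm:
  plan:
    - {"tx": 2.5, "ty": 1.5, "tz": 0, "wx": 0, "wy": 0, "wz": 0}
    - {"tx": 2.5, "ty": 1.5, "tz": 0, "wx": 0, "wy": 0, "wz": 0}
    - {"tx": 2, "ty": 1.2, "tz": 0, "wx": 0, "wy": 0, "wz": 0}
    - {"tx": 1, "ty": 0.6, "tz": 0, "wx": 0, "wy": 0, "wz": 0}
    - {"tx": 0.5, "ty": 0.3, "tz": 0, "wx": 0, "wy": 0, "wz": 0}
    - {"tx": 0, "ty": 0, "tz": 0, "wx": 0, "wy": 0, "wz": 0}
    - {"tx": 0, "ty": 0, "tz": 0, "wx": 0, "wy": 0, "wz": 0}
    - {"tx": 0, "ty": 0, "tz": 0, "wx": 0, "wy": 0, "wz": 0}

```text
time_s: 15.18
ee_pos: [550.5, 164.5, 193.8]
ee_rot: [-179.9, 0.0, 104.9]
force: [0.1, 0.1, -2.3]
gripper_width: 12.2
gripper_force: 25.0
```

move_arm:
  plan:
    - {"tx": 0.7, "ty": 0.42, "tz": 0, "wx": 0, "wy": 0, "wz": 0}
    - {"tx": 0.7, "ty": 0.42, "tz": 0, "wx": 0, "wy": 0, "wz": 0}
    - {"tx": 0.7, "ty": 0.42, "tz": 0, "wx": 0, "wy": 0, "wz": 0}
    - {"tx": 0, "ty": 0, "tz": 1.5, "wx": 0, "wy": 0, "wz": 0}
    - {"tx": 0, "ty": 0, "tz": 1.5, "wx": 0, "wy": 0, "wz": 0}
    - {"tx": 0, "ty": 0, "tz": 1.5, "wx": 0, "wy": 0, "wz": 0}
    - {"tx": 0, "ty": 0, "tz": 1.2, "wx": 0, "wy": 0, "wz": 0}
    - {"tx": 0, "ty": 0, "tz": 0.5, "wx": 0, "wy": 0, "wz": 0}
    - {"tx": 0, "ty": 0, "tz": 0, "wx": 0, "wy": 0, "wz": 0}
    - {"tx": 0, "ty": 0, "tz": 0, "wx": 0, "wy": 0, "wz": 0}

```text
time_s: 16.02
ee_pos: [558.2, 189.7, 132.2]
ee_rot: [180.0, -0.0, 105.0]
force: [0.1, -0.4, -2.7]
gripper_width: 12.0
gripper_force: 25.0
```

```bash
python3 - <<'E'
from h import *
t=grab_frame('top'); s=grab_frame('side')
print(env.state()['ee_pos'],env.state()['ee_rot'])
crop(t,162,145,80,60,6,'/tmp/a.png'); crop(s,205,135,75,75,8,'/tmp/b.png')
a=cv2.imread('/tmp/a.png');b=cv2.imread('/tmp/b.png')
a=cv2.resize(a,(200,150))
cv2.imwrite('pics/c3.png',np.hstack([cv2.copyMakeBorder(a,0,450,0,0,0),b]))
E
```

```text
[558.54600383 189.68737882 132.96070565] [ 1.79879960e+02 -1.14756216e-02  1.05019164e+02]
```

View pics/c3.png

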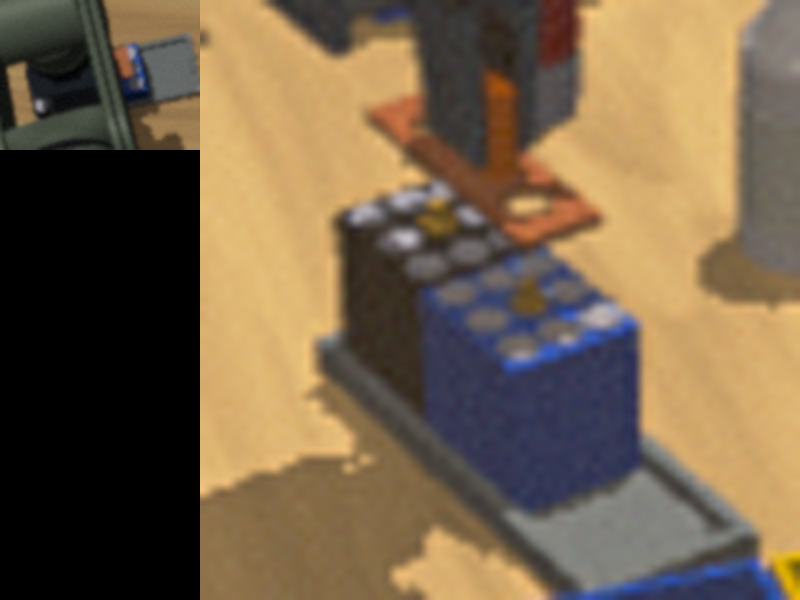

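In the side view the bar is level over the row. Its near hole is at crop (527,205), its end corners at (518,243) and (602,217), and the blue stud top at (530,280). I'll check that offset numerically within this one view.

```bash
python3 - <<'E'
from h import *
np.set_printoptions(precision=1,suppress=True)
s=grab_frame('side'); z=env.state()['ee_pos'][2]-14; z=118
o=lambda p:(np.array([p],float)-[200,0]+.5)/8-.5+[205,135]
ey=np.array([-.2588,.9659]);ex=np.array([.9659,.2588])
M={}
for n,p,h in(('hole',(527,205),z+3),('stud',(530,281),88),('bstud',(438,204),88),('near',(515,243),z+4),('right',(602,217),z+5),('far',(370,115),z+5)):
    P=plane(s,o(p),h)[0,:2]; M[n]=P; print(n,P,'case axes',P@ex,P@ey)
# blue/black tops by cell centres, hand-read
c=[(457,293),(498,279),(537,263),(488,320),(570,291),(520,348),(560,329),(602,315)]
P=np.array([plane(s,o(q),77)[0,:2] for q in c]).mean(0); print('blue cells',P,P@ex,P@ey)
E=(M['near']+M['right'])/2; print('end-mid -> bar centre',E@ex,E@ey+60,'width',np.linalg.norm(M['near']-M['right']))
E
```

```text
hole [564.4 153.7] case axes 584.9560403467709 2.38140390251678
stud [563.9 151.4] case axes 583.8389716642611 0.2538082229389147
bstud [545.6 218.3] case axes 583.5204826962087 69.67317747968559
near [551.8 127.4] case axes 565.9724993337458 -19.792680275590442
right [588.  132.7] case axes 602.2424253535551 -24.020176558497724
far [524.3 236.9] case axes 567.7468934539752 93.09404889964762
blue cells [563.3 151.8] 583.3574063245569 0.8976401490472767
end-mid -> bar centre 584.1074623436504 38.0935715829559 width 36.516556963597395
```

move_arm:
  plan:
    - {"tx": -0.15, "ty": -0.14, "tz": 0, "wx": 0, "wy": 0, "wz": 0}
    - {"tx": 0, "ty": 0, "tz": 0.4, "wx": 0, "wy": 0, "wz": 0}
    - {"tx": 0, "ty": 0, "tz": 0.5, "wx": 0, "wy": 0, "wz": 0}
    - {"tx": 0, "ty": 0, "tz": 0.5, "wx": 0, "wy": 0, "wz": 0}
    - {"tx": 0, "ty": 0, "tz": 0.4, "wx": 0, "wy": 0, "wz": 0}
    - {"tx": 0, "ty": 0, "tz": 0.2, "wx": 0, "wy": 0, "wz": 0}
    - {"tx": 0, "ty": 0, "tz": 0, "wx": 0, "wy": 0, "wz": 0}
    - {"tx": 0, "ty": 0, "tz": 0, "wx": 0, "wy": 0, "wz": 0}
    - {"tx": 0, "ty": 0, "tz": 0, "wx": 0, "wy": 0, "wz": 0}
    - {"tx": 0, "ty": 0, "tz": 0, "wx": 0, "wy": 0, "wz": 0}

```text
time_s: 17.0
ee_pos: [557.0, 187.5, 112.2]
ee_rot: [180.0, -0.0, 105.0]
force: [0.1, -0.3, -0.7]
gripper_width: 12.3
gripper_force: 25.0
```

```bash
python3 - <<'E'
from h import *
s=grab_frame('side'); grab_frame('side')
e=env.state();print(e['ee_pos'],e['ee_rot'],e['force'],e['gripper_width'])
crop(s,210,140,65,60,10,'pics/c4.png')
E
```

```text
[556.97769069 187.53767485 112.20360288] [ 1.79966429e+02 -5.48234012e-03  1.05014115e+02] [-0.32831869  1.08904562 -2.48542154] 11.91524581756938
```

View pics/c4.png

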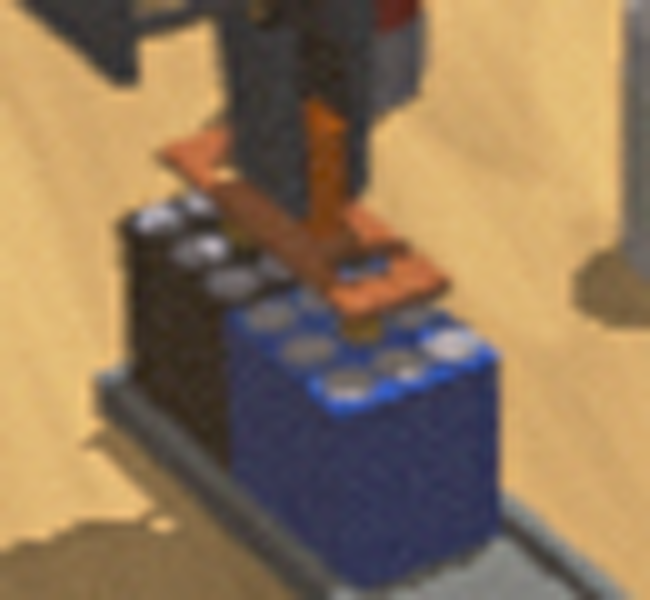

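The side view shows the bar level just above the studs and clear of them. Its corners are at crop (448,283), (345,311) and (163,152), with the near hole at (365,265). One last numeric check before handing in.

```bash
python3 - <<'E'
from h import *
s=grab_frame('side')
o=lambda p:(np.array([p],float)+.5)/10-.5+[210,140]
ey=np.array([-.2588,.9659]);ex=np.array([.9659,.2588])
for n,p,h in(('hole',(366,263),101),('near',(340,311),102),('right',(448,284),103),('far',(163,152),103)):
    P=plane(s,o(p),h)[0,:2]; print(n,P@ex,P@ey)
for d,c in((35,.6),(-25,.6)): print(proj(s,[*(583.6*ex+(c+d)*ey),100])*10-[2100,1400])
m=583.6*ex+.6*ey; print('hole expected px',proj(s,[*m,101])*10-[2095,1395])
E
```

```text
hole 585.8812593402498 0.8391424749691794
near 564.0969317645681 -19.375755004044976
right 598.6129028546368 -26.355685401550687
far 565.7596350254368 91.51431015724003
[[296.97798574 214.72721334]]
[[398.67828494 299.90542442]]
hole expected px [[360.52847604 266.09969339]]
```

```bash
python3 -c "
from workcell import env
print(env.state()['time_s'],env.job_done())"
```

```text
the job is handed in; nothing more can be done
17.15 None
```

I slid the blue module flush against the black one, then handed the job in at 17 s with the copper bar held level about 1 cm above the studs, its holes centred over them to within about 2–3 mm by the side camera.

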